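# Secure a sample tube under the swing bar of a tube holder

### The job

Lay the loose sample tube that lies on the bench across the two V-shaped rests of the metal tube holder and let go of it. Then close the holder's steel bar over the tube: push the bar's free end round its pivot pin, past the resistance of the spring catch, until it sits fully home against the end of the stop screw, and press it steadily against the screw with about 10 N for a second (never more than 18 N, so that the screw does not shift) before letting go. Leave the cup, the marker and the syringe where they are.

Things in the scene. Friction and masses are not known exactly. Their poses are not given: they have to be found in the camera images.
- holder: The tube holder: fixed metal plate 200 (its x) x 290 (its y) x 10 mm on the bench, yaw within 0.25 rad. Origin: centre of its underside, z up. On it, in its frame (mm): pivot pin at (50, -110); sprung steel catch at (40, 84) in a dark housing 30 x 22, 48 tall, y = 98 to 120; two white V rests; the stop block at (80, 55).
- pivot (a point): Axis of the pivot pin on the holder, at the mid-height of the bar (42 mm above the bench). A nut on it rises to 55 mm and keeps the bar from lifting off.
- cradle (a point): Where the tube's centre belongs: midway between the two white V rests, 26 mm above the bench. Its x axis (the holder's x) is the way the tube must lie, either end first. The rests stand 28 mm either side along x, 10 mm thick, a 90 degree V opening upward, up to 34 mm above the bench; the 46 mm between them are free down to the plate top (10 mm) for the fingers.
- tube_center (a point): Centre of the sample tube: a stoppered tube 79 mm long and 14 mm across (glass 13 mm), 15 g, lying on its side on the bench, 7 mm above the bench. Its y axis runs along the tube, the stopper at -y.
- bar: The swing bar: flat steel strip 20 mm wide, 8 mm thick, 200 mm from pivot axis to rounded free end, 0.3 kg. Origin: on the pivot axis at the plate top (10 mm above the bench); x along the bar to its free end, z up. The strip lies 38 to 46 mm above the bench. It starts open, its x axis 0.65 to 0.85 rad anticlockwise (from above) of the holder's y axis; closed, along it within 0.04 rad.
- bar_end (a point): Centre of the bar's rounded free end (radius 10 mm), 190 mm along the bar, 42 mm above the bench; a black foot (radius 9 mm) under it at 180 mm slides on the plate. To close, push the bar's +y side at 150 to 165 mm along it. It drags with under 2 N. From 0.13 to 0.06 rad before closed the catch resists with 4 to 10 N; then it lets go and pushes the bar lightly on to the stop.
- cup: A bystander: specimen cup with a screw cap, 60 mm across and 70 mm tall, standing. Origin: centre of its underside.
- marker: A bystander: marker pen 135 mm long, 16 mm thick, lying. Origin: under its middle.
- syringe: A bystander: small syringe, 100 mm long, 18 mm high, lying. Origin: under its middle.
- stop_block: The stop: dark block 16 x 20 mm, 42 mm tall, fixed on the plate 165 mm along the closed bar from the pivot, on its far side. Origin: centre of its foot, plate top. A locked steel adjusting screw, 9 mm thick, points out of it at the closing bar (holder's -x) at bar height. How far it stands out differs each time and is not reported: 6 to 18 mm from the block, its end 14 to 26 mm from the origin.

How it is judged:
By the outcome, as a careful person would: the job done as asked, in the order asked, and still so for the second after the job is handed in, with the robot touching nothing.
It also fails if it takes over 72 s, if anything falls off the work surface, if the arm or the gripper's body presses on something with over 40 N, if the wrist force passes 120 N, or if a joint passes its speed limit or range.

### The arm

A 7-joint arm with a two-finger parallel gripper is mounted at the origin on a cart in front of the work surface, level with it; the furniture and walls round the work are solid. World frame = base frame: x ahead of the robot, y to its left, z up, the work surface at z = 0. Lengths are in m, angles in rad, forces in N, time in s.
With the tool pointing down it reaches from about 0.4 to 0.85 m from the base axis. Payload 4.5 kg.
Tool frame: the origin (TCP) lies midway between the tips of the shut fingers; the grasp point (between the pads) lies 19 mm behind it; z points along the fingers, x is the direction in which the jaws open and shut, and the axes are right-handed (so a half turn about z gives the same grasp; the last joint's range is limited). The gripper opens to 88 mm and grips with 3 to 60 N. Pads are 18 mm wide; open, the fingers measure 123 mm over their backs; the gripper's body (75 mm by 187 mm) begins 45 mm behind the grasp point.
Start: joints at [-1.277, 0.689, -0.195, 1.565, 0.157, 0.902, -0.215], TCP at [0.161, 0.604, 0.239] pointing down, gripper open.
Joint ranges: [-3.01, 3.01], [-0.46, 2.08], [-1.47, 1.51], [0.13, 2.56], [-1, 4.14], [0.04, 2.09], [-2.66, 2.66]. Speed limits (rad/s): [2.57, 2.57, 3.14, 3.14, 3.14, 3.14, 3.14].

### API

Orientations are given as a unit quaternion [x, y, z, w].
In Python, from plant import r gives the robot as it stands. The module is installed in compiled form; this text tells all that it offers.
- The arm moves only by the tool play_rows, never from a script. Its argument "increments" is a list of rows, each a list of 7 numbers: the opening, from 0 (shut) to 1 (fully open), then the shift along the tool's x, y, z in mm, then the turn, a rotation vector about the tool's x, y, z in rad. In form: [[hand, dx, dy, dz, wx, wy, wz], ...]. A call has exactly 8 rows; each row shifts and turns the pose as measured when the row begins, along the tool's axes as they then stand; what a row does not reach is not made up. A row lasts 1/8 s, in which the tool goes at most 62.5 mm and 10.7 degrees, less where a joint would pass 70% of its speed; a pose out of reach is approached as far as the arm can. A call is refused whole if a number of a shift passes 62.5 or a number of a turn 0.188, either way. A call with a gripper value outside its range is refused whole. The fingers move at their own pace and stop on an object; "grip_force" is the grip in N (left out, the last holds). Time passes only in rows, so rows that do not move let the fingers close, or fill a call up. It gives the time, the measured TCP pose, the force and the opening at its end, in the units of the state.
- r.get_state(): the state, without advancing time (a new reading comes with each control period).
- r.snapshot(name): name is "scene" or "top" or "wrist"; returns the picture (400x640x3 uint8, red, green, blue); there is no depth.
- r.get_calibration(name): a dict with "fx", "fy", "cx", "cy" (pixels), "dist" ([k1, k2, p1, p2, k3] as OpenCV has them; the pictures are not rectified), "R" (3x3) and "t" (3): a world point X has camera coordinates R X + t. Camera axes: x right, y down, z forward; pixel columns grow to the right and rows downward; lengths in m; the calibration is good to about 2 mm. A picture is of the moment at which its call begins: read the wrist's pose just before it. get_calibration takes no time and is no camera call; for the wrist camera it gives the pose at the moment of the call.
- r.finish_job(): hands the job in, once; it reports no verdict.
The state is a dict: "clock": time; "q": joint angles; "qd": joint speeds; "joint_torque": joint torques, N m; "tool_pos": TCP position; "eef_rot": TCP orientation; "contact_force": force on the tool from outside, world axes, zero at the start; "moment": the same for the moment, N m; "opening": opening from 0.0 (shut) to 1.0 (fully open).
Only numpy, scipy, OpenCV 4.12 (cv2) and the standard library are available. Lean on these libraries where they do the work, as an engineer would, in place of code of your own. Each camera call takes 0.05 s, during which the arm holds its last target.

## Working session

There is one attempt and no reset: what is moved stays moved. The work goes in short steps, Python scripts to look and compute and a tool call to move; the robot and the scene stay as the last step left them, time stands still between calls to the robot, and variables do not carry over. Pictures are saved under pics/ and viewed, and the job is handed in when it is done.

Besides the shell and the picture viewer there is one more tool, called as name(argument=value, ...), one argument or row to a line, values as JSON. play_rows: Moves the arm, as the interface text tells. Its arguments: {"type":"object","properties":{"increments":{"type":"array"},"grip_force":{"type":"number"}},"required":["increments"]}

```bash
mkdir -p pics; ls; python3 - <<'E'
from plant import r
import cv2
s=r.get_state();print(s)
for n in("scene","top","wrist"):
    c=r.get_calibration(n);im=r.snapshot(n);cv2.imwrite(f"pics/{n}0.png",im[:,:,::-1]);print(n,c)
E
```

```text
pics
{'clock': 0.0, 'q': array([-1.2772207 ,  0.68997185, -0.19453583,  1.56633768,  0.15732001,
        0.90252496, -0.21509751]), 'qd': array([-0.00096654,  0.00040604, -0.00077008,  0.00091885,  0.00019772,
       -0.00176559, -0.00058584]), 'joint_torque': array([-8.00712623e-04, -5.27542341e+01, -1.26713578e+00, -1.53424054e+01,
       -5.26834605e-02,  6.40639293e-03,  1.65358006e-04]), 'tool_pos': array([0.16041924, 0.60340224, 0.23791987]), 'eef_rot': array([ 7.92701432e-01,  6.09609372e-01, -6.86787248e-04,  6.16826059e-04]), 'contact_force': array([-0.27151654, -0.30676101, -0.16385667]), 'moment': array([-0.03196653,  0.00918649, -0.02086761]), 'opening': 0.9978220756859767}
scene {'fx': 389.800749183873, 'fy': 389.800749183873, 'cx': 315.95498014052873, 'cy': 202.45054017050674, 'dist': array([-0.08663661,  0.        ,  0.        ,  0.        ,  0.        ]), 'R': array([[ 0.86293436, -0.50511759, -0.01416055],
       [-0.23540557, -0.37705054, -0.89577738],
       [ 0.44713366,  0.77633055, -0.44427736]]), 't': array([-0.36808934,  0.20160011,  0.90141025])}
top {'fx': 434.4536080833706, 'fy': 434.4536080833706, 'cx': 316.85339747201937, 'cy': 197.94531817709301, 'dist': array([-0.09677914,  0.        ,  0.        ,  0.        ,  0.        ]), 'R': array([[-0.00596602, -0.99998101,  0.00154544],
       [-0.98683664,  0.00563782, -0.16162195],
       [ 0.16161017, -0.00248934, -0.98685154]]), 't': array([0.12682471, 0.49781621, 0.97420547])}
wrist {'fx': 331.67534248249075, 'fy': 331.67534248249075, 'cx': 322.12964847907085, 'cy': 201.55771310358477, 'dist': array([-0.0516673,  0.       ,  0.       ,  0.       ,  0.       ]), 'R': array([[ 2.56683024e-01,  9.66495492e-01, -5.37803450e-04],
       [ 9.33031168e-01, -2.47650295e-01,  2.61002244e-01],
       [ 2.52124305e-01, -6.74966327e-02, -9.65338044e-01]]), 't': array([-0.62517178, -0.03601575,  0.38855692])}
```

View pics/scene0.png

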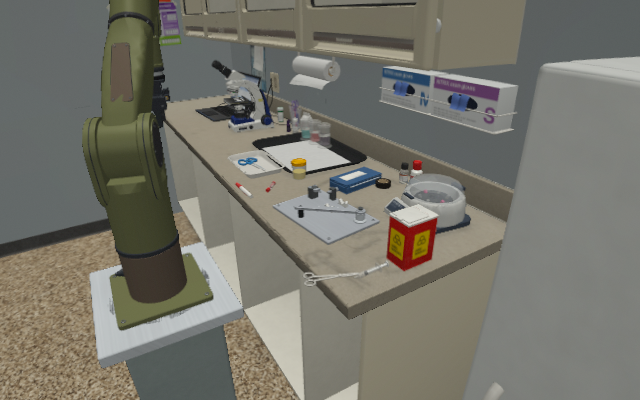

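View pics/top0.png

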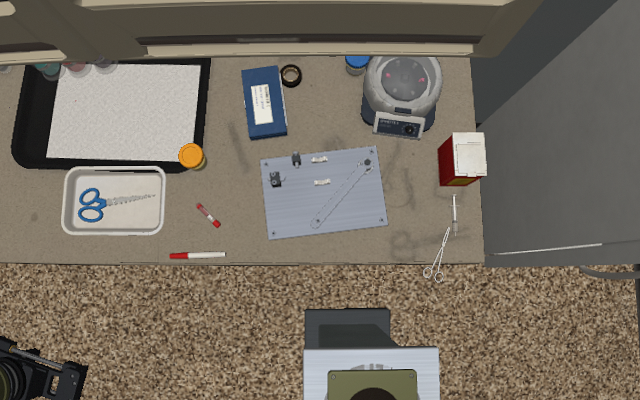

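View pics/wrist0.png

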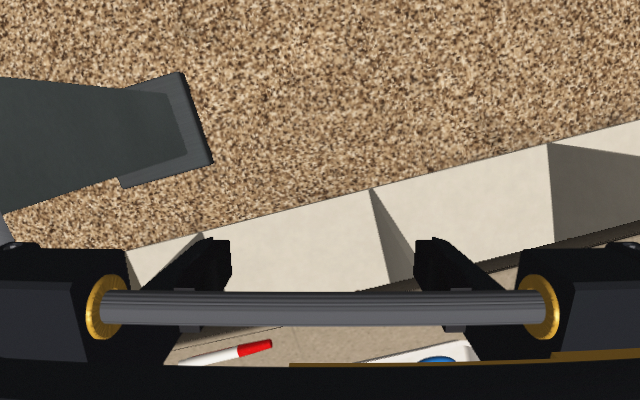

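```bash
cat > h.py <<'E'
import numpy as np,cv2
from plant import r
from scipy.spatial.transform import Rotation as Ro
def ray(c,uv):
    K=np.array([[c['fx'],0,c['cx']],[0,c['fy'],c['cy']],[0,0,1]])
    p=cv2.undistortPoints(np.array([[uv]],float),K,np.array(c['dist']))[0,0]
    R=np.array(c['R']);o=-R.T@np.array(c['t']);return o,R.T@np.array([p[0],p[1],1])
def atz(c,uv,z):
    o,d=ray(c,uv);return o+d*(z-o[2])/d[2]
def proj(c,X):
    K=np.array([[c['fx'],0,c['cx']],[0,c['fy'],c['cy']],[0,0,1]])
    return cv2.projectPoints(np.array(X,float).reshape(-1,3),cv2.Rodrigues(np.array(c['R']))[0],np.array(c['t']),K,np.array(c['dist']))[0][:,0]
def crop(n,x0,y0,x1,y1,s,o):
    im=cv2.imread(n)[y0:y1,x0:x1];cv2.imwrite(o,cv2.resize(im,None,fx=s,fy=s,interpolation=cv2.INTER_CUBIC))
E
python3 - <<'E'
from h import *
crop('pics/top0.png',250,135,400,245,5,'pics/c1.png')
crop('pics/top0.png',160,185,260,265,7,'pics/c2.png')
E
```

```text
(no output)
```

View pics/c1.png

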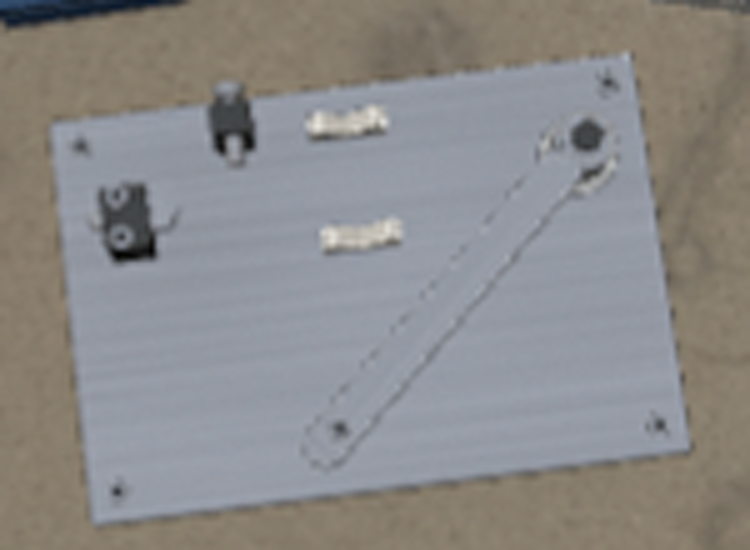

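View pics/c2.png

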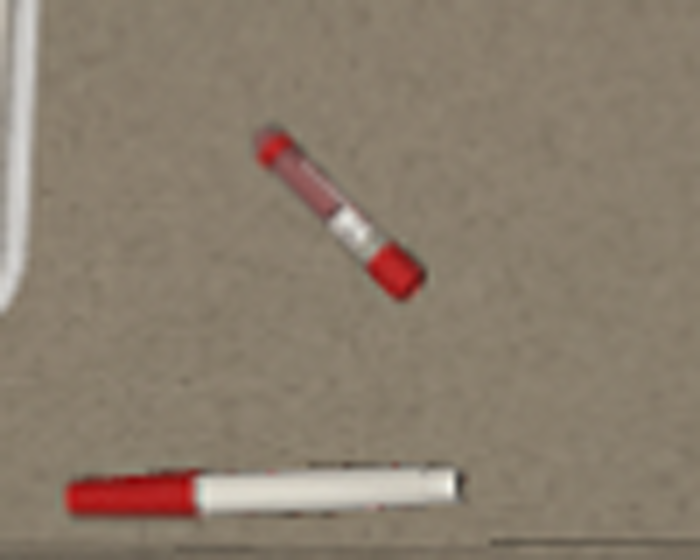

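```bash
cat > meas.py <<'E'
from h import *
c=r.get_calibration('top')
P=lambda u,v:(250+(u+.5)/5-.5,135+(v+.5)/5-.5)
Q=lambda u,v:(160+(u+.5)/7-.5,185+(v+.5)/7-.5)
co=np.array([atz(c,P(*p),.010)[:2] for p in[(52,124),(628,55),(690,450),(95,522)]]) 
# holder corners: (+x,+y),(+x,-y),(-x,-y),(-x,+y)
m=np.array([[.1,.145],[.1,-.145],[-.1,-.145],[-.1,.145]])
a=co-co.mean(0);yaw=np.arctan2((m[:,0]*a[:,1]-m[:,1]*a[:,0]).sum(),(m*a).sum())
H=co.mean(0);Rh=np.array([[np.cos(yaw),-np.sin(yaw)],[np.sin(yaw),np.cos(yaw)]])
if __name__=='__main__':
    print(co);print('yaw',yaw,'H',H,'res mm',(co-(m@Rh.T+H))*1e3)
    loc=lambda p,z:((atz(c,P(*p),z)[:2]-H)@Rh)*1e3
    print('pivot',loc((588,135),.055),'rests',loc((346,122),.030),loc((361,236),.03))
    print('stop blk',loc((233,120),.052),'screw tip',loc((235,165),.042),'housing',loc((128,225),.058))
    e=loc((325,450),.046);print('bar tip-ish',e,loc((340,428),.046))
    t=[atz(c,Q(*p),.007)[:2] for p in[(262,132),(411,285)]];print('tube',t,np.mean(t,0),np.linalg.norm(t[0]-t[1]))
    d=t[0]-t[1];print('tube ang +y dir',np.arctan2(d[1],d[0]))
E
python3 meas.py
```

```text
[[ 0.59990642  0.26240093]
 [ 0.63335666 -0.02065713]
 [ 0.43801107 -0.04485049]
 [ 0.40542013  0.2389796 ]]
yaw 0.11776584756960264 H [0.51917357 0.10896823] res mm [[-1.53790552 -2.31235526]
 [-2.16087558  2.62093739]
 [ 1.10825368  1.92633774]
 [ 2.59052742 -2.23491988]]
pivot [  49.86654876 -109.87859286] rests [76.24667256  0.73769923] [20.06482594  0.59028013]
stop blk [78.14633593 54.04820112] screw tip [58.91654602 55.78033376] housing [ 32.93770338 107.93028673]
bar tip-ish [-80.64491971  30.19885528] [-71.39814902  22.09302891]
tube [array([0.49220245, 0.41459428]), array([0.43886087, 0.36085271])] [0.46553166 0.38772349] 0.07571975286322305
tube ang +y dir 0.7891334014932033
```

```bash
cat > plan.py <<'E'
from h import *
def plan(pos,ang,n=8,calls=1):
    s=r.get_state();R=Ro.from_quat(s['eef_rot']);p=s['tool_pos'].copy()
    Rt=Ro.from_matrix(np.array([[np.cos(ang),np.sin(ang),0],[np.sin(ang),-np.cos(ang),0],[0,0,-1.]]))
    if (R.inv()*Rt).magnitude()>np.pi/2: Rt=Rt*Ro.from_rotvec([0,0,np.pi])
    w=(R.inv()*Rt).as_rotvec();d=np.array(pos)-p
    print('t',round(s['clock'],2),'pos',p.round(4),'ang',np.arctan2(*R.as_matrix()[[1,0],0]).round(3),'F',s['contact_force'].round(1),'open',round(s['opening'],3))
    print('err mm',(d*1e3).round(1),'rot',w.round(3))
    for k in range(n):
        Rk=R*Ro.from_rotvec(w*k/n);print(k,(Rk.inv().apply(d/n)*1e3).round(1),(w/n).round(3))
if __name__=='__main__':
    import sys;a=[float(x) for x in sys.argv[1:]];plan(a[:3],a[3],int(a[4]) if len(a)>4 else 8)
E
python3 plan.py .4655 .3877 .12 2.36; python3 - <<'E'
from h import *
c=r.get_calibration('top')
print('cup',atz(c,(190,156),.07),'marker',atz(c,(197,255),.008))
E
```

```text
t 0.15 pos [0.1605 0.6036 0.2381] ang 1.311 F [ 0.4 -1.  -0. ] open 0.997
err mm [ 305.  -215.9 -118.1] rot [-1.000e-03  1.000e-03 -1.049e+00]
0 [-16.3  43.8  14.8] [-0.     0.    -0.131]
1 [-21.9  41.3  14.8] [-0.     0.    -0.131]
2 [-27.1  38.1  14.8] [-0.     0.    -0.131]
3 [-31.8  34.2  14.8] [-0.     0.    -0.131]
4 [-36.   29.7  14.8] [-0.     0.    -0.131]
5 [-39.6  24.8  14.8] [-0.     0.    -0.131]
6 [-42.5  19.4  14.8] [-0.     0.    -0.131]
7 [-44.7  13.7  14.8] [-0.     0.    -0.131]
cup [0.59414759 0.41815961 0.07      ] marker [0.36785279 0.4099724  0.008     ]
```

play_rows(
  increments=[
    [0.5,-16,44,14,0,0,-0.13],
    [0.5,-22,41,14,0,0,-0.13],
    [0.5,-27,38,14,0,0,-0.13],
    [0.5,-32,34,14,0,0,-0.13],
    [0.5,-36,30,14,0,0,-0.13],
    [0.5,-40,25,14,0,0,-0.13],
    [0.5,-42,19,14,0,0,-0.13],
    [0.5,-45,14,14,0,0,-0.13],
  ],
  grip_force=8,
)

```text
clock: 1.15
tool_pos: [0.4724, 0.3902, 0.1209]
eef_rot: [0.364, 0.931, 0.0, -0.002]
contact_force: [0.1, 1.1, 0.6]
opening: 0.501
```

```bash
python3 plan.py .4655 .3877 .08 2.36; python3 - <<'E'
from h import *
print({k:np.round(v,3).tolist() for k,v in r.get_calibration('wrist').items() if k in'Rt'})
for n in('wrist','top'): cv2.imwrite(f'pics/{n}1.png',r.snapshot(n)[:,:,::-1])
E
```

```text
t 1.15 pos [0.4724 0.3902 0.1209] ang 2.396 F [0.1 1.1 0.6] open 0.501
err mm [ -6.9  -2.5 -40.9] rot [-0.001 -0.004  0.036]
0 [ 0.4 -0.8  5.1] [-0.    -0.     0.005]
1 [ 0.4 -0.8  5.1] [-0.    -0.     0.005]
2 [ 0.4 -0.8  5.1] [-0.    -0.     0.005]
3 [ 0.4 -0.8  5.1] [-0.    -0.     0.005]
4 [ 0.4 -0.8  5.1] [-0.    -0.     0.005]
5 [ 0.4 -0.8  5.1] [-0.    -0.     0.005]
6 [ 0.4 -0.8  5.1] [-0.    -0.     0.005]
7 [ 0.4 -0.8  5.1] [-0.    -0.     0.005]
{'R': [[-0.735, 0.678, 0.005], [0.656, 0.708, 0.262], [0.174, 0.196, -0.965]], 't': [0.082, -0.592, 0.117]}
```

View pics/wrist1.png

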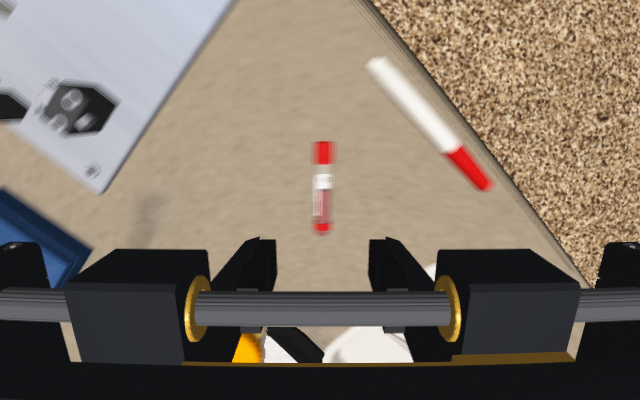

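View pics/top1.png

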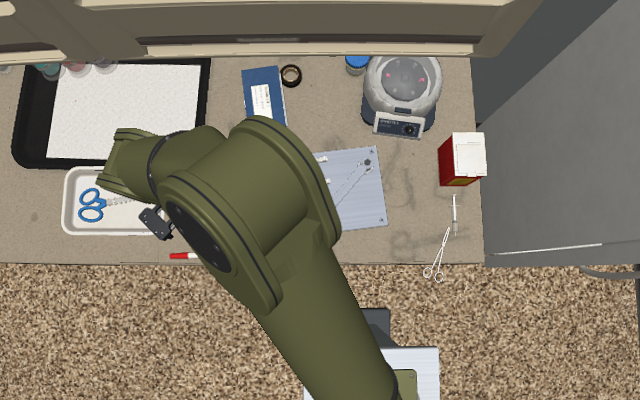

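play_rows(
  increments=[
    [0.5,1,-2,10,0,0,0.01],
    [0.5,1,-2,10,0,0,0.01],
    [0.5,0,-2,10,0,0,0.01],
    [0.5,0,0,10,0,0,0],
    [0.5,0,0,5,0,0,0],
    [0.5,0,0,0,0,0,0],
    [0.5,0,0,0,0,0,0],
    [0.5,0,0,0,0,0,0],
  ],
)

```text
clock: 2.25
tool_pos: [0.4676, 0.3838, 0.071]
eef_rot: [0.383, 0.924, -0.002, -0.001]
contact_force: [-0.2, -0.3, 0.2]
opening: 0.499
```

```bash
python3 - <<'E'
from h import *
import pickle
c=r.get_calibration('wrist');cv2.imwrite(f'pics/wrist2.png',r.snapshot('wrist')[:,:,::-1]);pickle.dump(c,open('c2.pkl','wb'))
crop('pics/wrist2.png',240,80,400,240,4,'pics/c3.png');print(r.get_state()['tool_pos'])
E
```

```text
[0.4677089  0.38375148 0.07105452]
```

View pics/c3.png

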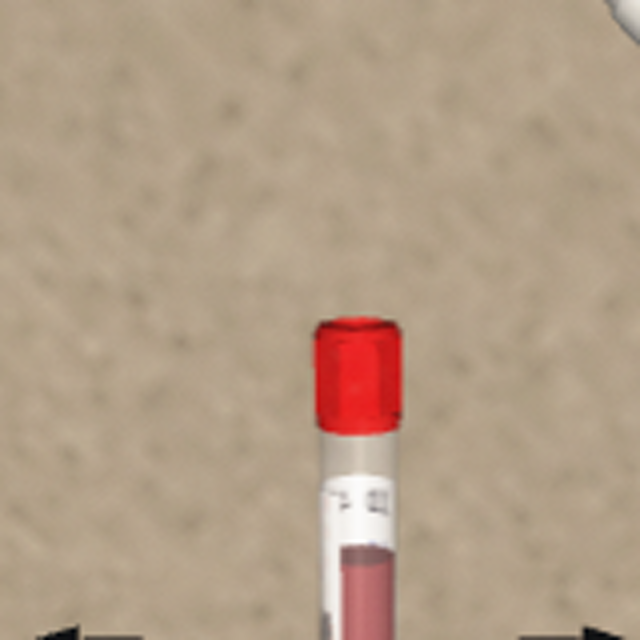

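```bash
python3 - <<'E'
from h import *
import pickle
c=pickle.load(open('c2.pkl','rb'))
a=atz(c,(329.5,159.8),.007);b=atz(c,(329.5,230),.007);u=(b-a)/np.linalg.norm(b-a)
print(a,b,np.arctan2(u[1],u[0]),'centre',a+u*.0395)
E
python3 plan.py .4655 .3877 .002 2.36 4
```

```text
[0.43783979 0.36126726 0.007     ] [0.47113632 0.39484363 0.007     ] 0.7895828577906513 centre [0.46565339 0.38931462 0.007     ]
t 2.3 pos [0.4677 0.3838 0.0711] ang 2.355 F [ 0.1 -0.2 -0. ] open 0.498
err mm [ -2.2   3.9 -69.1] rot [-0.005 -0.    -0.005]
0 [ 1.1  0.4 17.3] [-0.001 -0.    -0.001]
1 [ 1.1  0.4 17.3] [-0.001 -0.    -0.001]
2 [ 1.1  0.3 17.3] [-0.001 -0.    -0.001]
3 [ 1.1  0.3 17.3] [-0.001 -0.    -0.001]
```

play_rows(
  increments=[
    [0.5,2,1,17,0,0,0],
    [0.5,2,1,17,0,0,0],
    [0.5,1,0.5,15,0,0,0],
    [0.5,0,0,10,0,0,0],
    [0.5,0,0,6,0,0,0],
    [0.5,0,0,0,0,0,0],
    [0.5,0,0,0,0,0,0],
    [0.5,0,0,0,0,0,0],
  ],
)

```text
clock: 3.3
tool_pos: [0.4656, 0.3892, 0.0009]
eef_rot: [0.384, 0.924, -0.002, -0.001]
contact_force: [-0.2, -0.6, 0.5]
opening: 0.502
```

```bash
python3 plan.py .4656 .3892 .003 2.36 4
```

```text
t 3.3 pos [0.4656 0.3892 0.0009] ang 2.354 F [-0.2 -0.6  0.5] open 0.502
err mm [0.  0.  2.1] rot [-0.005 -0.    -0.006]
0 [ 0.   0.  -0.5] [-0.001 -0.    -0.001]
1 [ 0.   0.  -0.5] [-0.001 -0.    -0.001]
2 [ 0.   0.  -0.5] [-0.001 -0.    -0.001]
3 [ 0.   0.  -0.5] [-0.001 -0.    -0.001]
```

play_rows(
  increments=[
    [0.5,0,0,-2,0,0,0],
    [0.1,0,0,0,0,0,0],
    [0.1,0,0,0,0,0,0],
    [0.1,0,0,0,0,0,0],
    [0.1,0,0,0,0,0,0],
    [0.1,0,0,0,0,0,0],
    [0.1,0,0,0,0,0,0],
    [0.1,0,0,0,0,0,0],
  ],
  grip_force=10,
)

```text
clock: 4.3
tool_pos: [0.4659, 0.3893, 0.0035]
eef_rot: [0.384, 0.923, -0.002, -0.001]
contact_force: [0.0, 0.1, -1.0]
opening: 0.142
```

play_rows(
  increments=[
    [0.05,0,0,-5,0,0,0],
    [0.05,0,0,-15,0,0,0],
    [0.05,0,0,-20,0,0,0],
    [0.05,0,0,-20,0,0,0],
    [0.05,0,0,-20,0,0,0],
    [0.05,0,0,-15,0,0,0],
    [0.05,0,0,-5,0,0,0],
    [0.05,0,0,0,0,0,0],
  ],
)

```text
clock: 5.3
tool_pos: [0.467, 0.3903, 0.1134]
eef_rot: [0.384, 0.924, 0.0, 0.0]
contact_force: [0.1, 0.4, -0.0]
opening: 0.139
```

```bash
python3 - <<'E'
from h import *
import pickle
c=r.get_calibration('wrist');cv2.imwrite(f'pics/wrist3.png',r.snapshot('wrist')[:,:,::-1])
from meas import H,Rh,yaw
for off in((50,0),(48,.7)):print('cradle',H+Rh@np.array(off)/1e3, yaw+np.pi/2)
E
```

```text
cradle [0.56882725 0.11484292] 1.6885621743644992
cradle [0.56675886 0.11530308] 1.6885621743644992
```

View pics/wrist3.png

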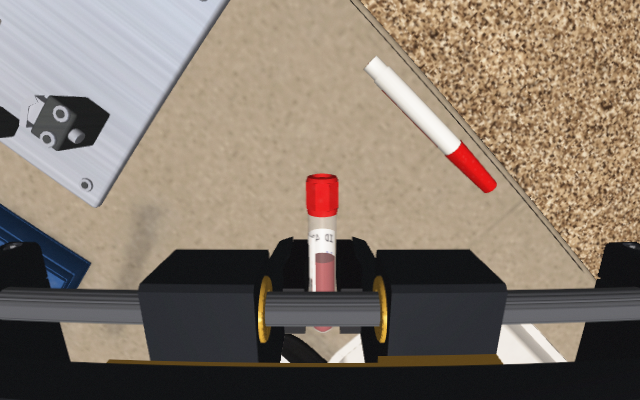

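```bash
python3 plan.py .5675 .1150 .10 1.6885 8
```

```text
t 5.35 pos [0.4669 0.3902 0.1131] ang 2.354 F [-0.3  0.5  0.2] open 0.142
err mm [ 100.6 -275.2  -13.1] rot [ 0.    -0.     0.666]
0 [-33.2 -15.4   1.6] [ 0.    -0.     0.083]
1 [-34.4 -12.6   1.6] [ 0.    -0.     0.083]
2 [-35.3  -9.6   1.6] [ 0.    -0.     0.083]
3 [-36.   -6.7   1.6] [ 0.    -0.     0.083]
4 [-36.4  -3.7   1.6] [ 0.    -0.     0.083]
5 [-36.6  -0.6   1.6] [ 0.    -0.     0.083]
6 [-36.5   2.4   1.6] [ 0.    -0.     0.083]
7 [-36.2   5.5   1.6] [ 0.    -0.     0.083]
```

play_rows(
  increments=[
    [0.05,-33,-15,0,0,0,0.08],
    [0.05,-34,-13,0,0,0,0.08],
    [0.05,-35,-10,0,0,0,0.08],
    [0.05,-36,-7,1,0,0,0.08],
    [0.05,-36,-4,1,0,0,0.08],
    [0.05,-36,-1,1,0,0,0.08],
    [0.05,-36,2,1,0,0,0.08],
    [0.05,-20,3,1,0,0,0.06],
  ],
)

```text
clock: 6.35
tool_pos: [0.5583, 0.126, 0.101]
eef_rot: [0.653, 0.758, -0.004, -0.003]
contact_force: [-0.4, 0.2, -0.5]
opening: 0.142
```

```bash
python3 plan.py .5675 .1150 .10 1.6885 4
```

```text
t 6.35 pos [0.5583 0.126  0.101 ] ang 1.72 F [-0.4  0.2 -0.5] open 0.142
err mm [  9.2 -11.   -1. ] rot [-0.011  0.001  0.031]
0 [-3.1  1.9  0.2] [-0.003  0.     0.008]
1 [-3.   1.9  0.2] [-0.003  0.     0.008]
2 [-3.   1.9  0.2] [-0.003  0.     0.008]
3 [-3.   2.   0.3] [-0.003  0.     0.008]
```

play_rows(
  increments=[
    [0.05,-4,2,5,-0.003,0,0.01],
    [0.05,-3,2,10,-0.003,0,0.01],
    [0.05,-2,2,10,-0.003,0,0.01],
    [0.05,0,2,5,0,0,0],
    [0.05,0,1,3,0,0,0],
    [0.05,0,0,0,0,0,0],
    [0.05,0,0,0,0,0,0],
    [0.05,0,0,0,0,0,0],
  ],
)

```text
clock: 7.35
tool_pos: [0.5672, 0.123, 0.0648]
eef_rot: [0.662, 0.75, -0.0, -0.002]
contact_force: [0.5, 0.5, 0.1]
opening: 0.141
```

```bash
python3 plan.py .5675 .1150 .0225 1.6885 4; python3 - <<'E'
from h import *
import pickle
c=r.get_calibration('wrist');pickle.dump(c,open('c4.pkl','wb'));cv2.imwrite(f'pics/wrist4.png',r.snapshot('wrist')[:,:,::-1])
cv2.imwrite(f'pics/top4.png',r.snapshot('top')[:,:,::-1]);cv2.imwrite(f'pics/scene4.png',r.snapshot('scene')[:,:,::-1])
crop('pics/top4.png',250,135,400,245,5,'pics/c4.png')
crop('pics/scene4.png',260,165,400,245,5,'pics/c5.png')
E
```

```text
t 7.35 pos [0.5672 0.123  0.0648] ang 1.695 F [0.5 0.5 0.1] open 0.141
err mm [  0.3  -8.  -42.3] rot [-0.003 -0.003  0.006]
0 [-2.  -0.1 10.6] [-0.001 -0.001  0.002]
1 [-2.  -0.1 10.6] [-0.001 -0.001  0.002]
2 [-2.  -0.2 10.6] [-0.001 -0.001  0.002]
3 [-2.  -0.2 10.6] [-0.001 -0.001  0.002]
```

View pics/wrist4.png

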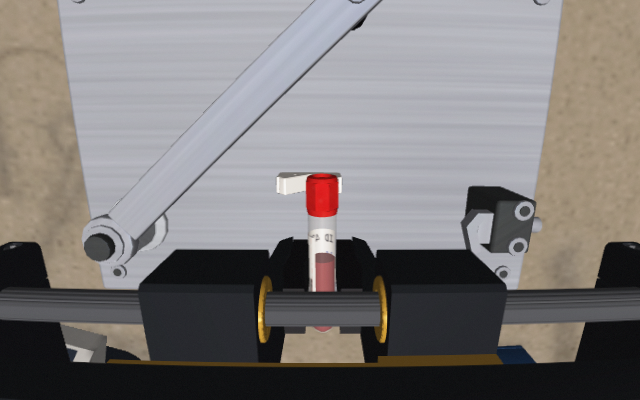

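View pics/c4.png

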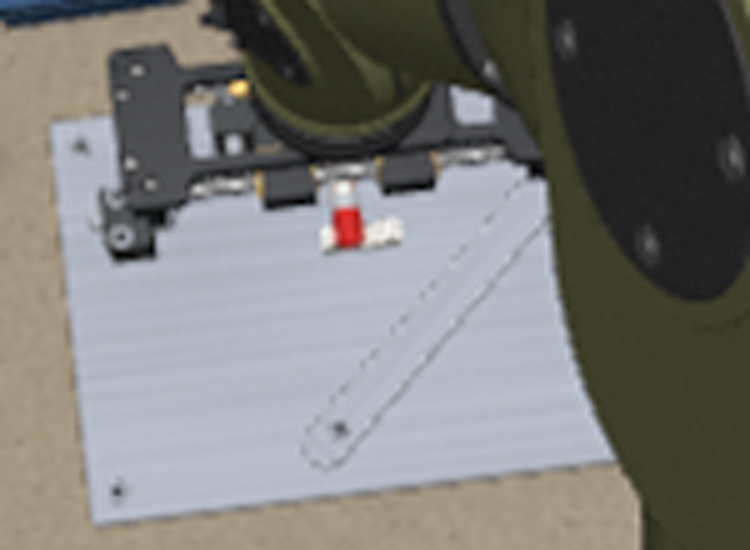

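View pics/c5.png

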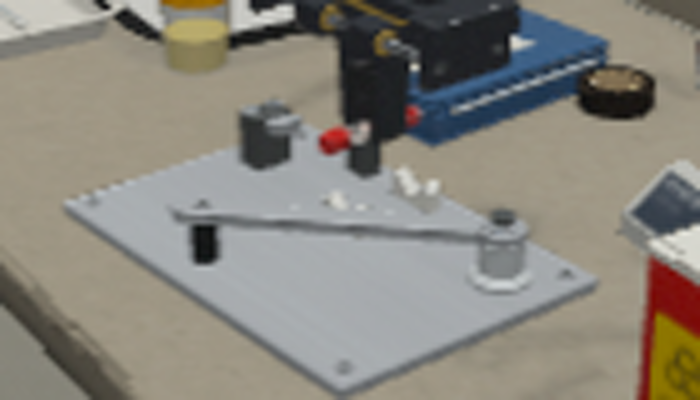

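```bash
python3 - <<'E'
from h import *
from meas import H,Rh
import pickle
c=pickle.load(open('c4.pkl','rb'));L=lambda u,v,z:((atz(c,(u,v),z)[:2]-H)@Rh*1e3).round(1)
print('rest',L(277,178,.034),L(342,178,.034),'pivot',L(98,246,.055),'housing far front corners',L(470,187,.058),L(533,205,.058))
print('tcp',((np.array([.5672,.123])-H)@Rh*1e3).round(1))
E
```

```text
rest [ 17.5 -15.5] [17.3 19.8] pivot [  49.4 -106.9] housing far front corners [16.6 79.6] [ 25.4 112.6]
tcp [49.3  8.3]
```

play_rows(
  increments=[
    [0.05,-4,0,5,0,0,0],
    [0.05,-3,0,8,0,0,0],
    [0.05,0,0,8,0,0,0],
    [0.05,0,0,7,0,0,0],
    [0.05,0,0,5,0,0,0],
    [0.05,0,0,2,0,0,0],
    [0.05,0,0,0,0,0,0],
    [0.05,0,0,0,0,0,0],
  ],
)

```text
clock: 8.5
tool_pos: [0.5678, 0.1154, 0.0268]
eef_rot: [0.662, 0.75, -0.0, -0.002]
contact_force: [-0.3, -0.6, 0.7]
opening: 0.14
```

```bash
python3 plan.py .5675 .1159 .0235 1.6885 4; python3 - <<'E'
from h import *
cv2.imwrite(f'pics/scene5.png',r.snapshot('scene')[:,:,::-1])
crop('pics/scene5.png',290,170,370,220,9,'pics/c5b.png')
cv2.imwrite(f'pics/wrist5.png',r.snapshot('wrist')[:,:,::-1])
crop('pics/wrist5.png',240,150,400,250,5,'pics/c5c.png')
E
```

```text
t 8.5 pos [0.5678 0.1154 0.0268] ang 1.695 F [-0.3 -0.6  0.7] open 0.14
err mm [-0.3  0.5 -3.3] rot [-0.004 -0.003  0.006]
0 [ 0.1 -0.1  0.8] [-0.001 -0.001  0.002]
1 [ 0.1 -0.1  0.8] [-0.001 -0.001  0.002]
2 [ 0.1 -0.1  0.8] [-0.001 -0.001  0.002]
3 [ 0.1 -0.1  0.8] [-0.001 -0.001  0.002]
```

View pics/c5b.png

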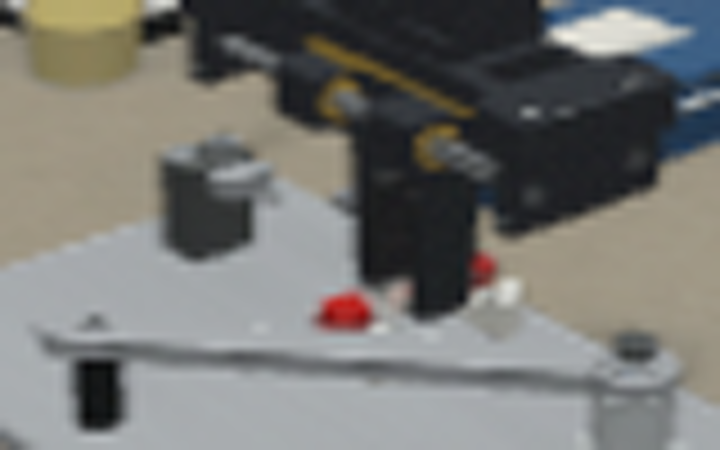

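View pics/c5c.png

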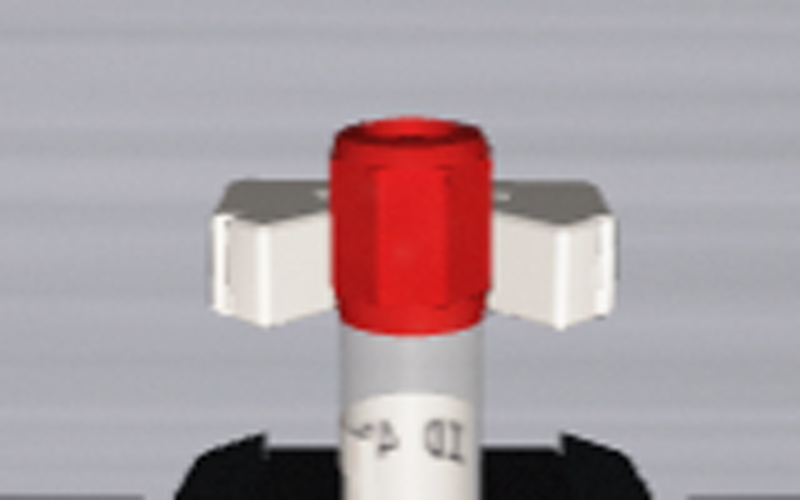

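play_rows(
  increments=[
    [0.05,0,0,1,0,0,0],
    [0.05,0,0,1,0,0,0],
    [0.05,0,0,1,0,0,0],
    [0.05,0,0,0.5,0,0,0],
    [0.05,0,0,0,0,0,0],
    [0.05,0,0,0,0,0,0],
    [0.05,0,0,0,0,0,0],
    [0.05,0,0,0,0,0,0],
  ],
)

```text
clock: 9.6
tool_pos: [0.5681, 0.1154, 0.0235]
eef_rot: [0.662, 0.749, -0.0, -0.002]
contact_force: [0.7, 0.1, -0.7]
opening: 0.144
```

play_rows(
  increments=[
    [0.05,0,0,1,0,0,0],
    [0.05,0,0,0,0,0,0],
    [0.17,0,0,0,0,0,0],
    [0.2,0,0,0,0,0,0],
    [0.25,0,0,0,0,0,0],
    [0.35,0,0,0,0,0,0],
    [0.35,0,0,0,0,0,0],
    [0.35,0,0,0,0,0,0],
  ],
)

```text
clock: 10.6
tool_pos: [0.5681, 0.1154, 0.0224]
eef_rot: [0.662, 0.749, -0.0, -0.002]
contact_force: [0.5, -0.6, -0.2]
opening: 0.349
```

play_rows(
  increments=[
    [0.35,0,0,-5,0,0,0],
    [0.35,0,0,-10,0,0,0],
    [0.35,0,0,-20,0,0,0],
    [0.35,0,0,-25,0,0,0],
    [0.35,0,0,-20,0,0,0],
    [0.35,0,0,-10,0,0,0],
    [0.35,0,0,0,0,0,0],
    [0.35,0,0,0,0,0,0],
  ],
)

```text
clock: 11.6
tool_pos: [0.5684, 0.115, 0.1179]
eef_rot: [0.662, 0.749, 0.0, -0.002]
contact_force: [0.1, -0.2, 0.0]
opening: 0.349
```

```bash
python3 - <<'E'
from h import *
import pickle
c=r.get_calibration('wrist');pickle.dump(c,open('c6.pkl','wb'))
cv2.imwrite(f'pics/wrist6.png',r.snapshot('wrist')[:,:,::-1])
cv2.imwrite(f'pics/scene6.png',r.snapshot('scene')[:,:,::-1])
crop('pics/scene6.png',270,170,370,235,7,'pics/c6.png')
E
```

```text
(no output)
```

View pics/wrist6.png

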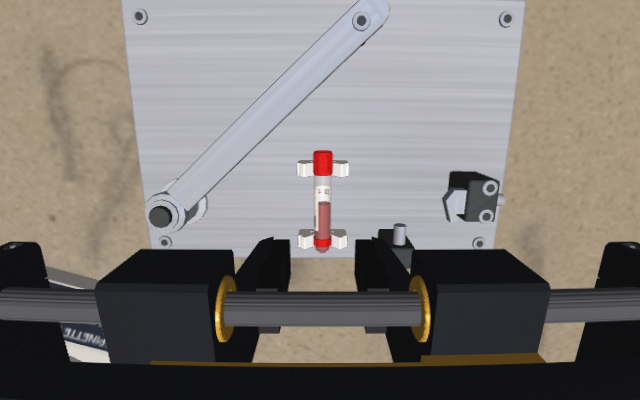

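View pics/c6.png

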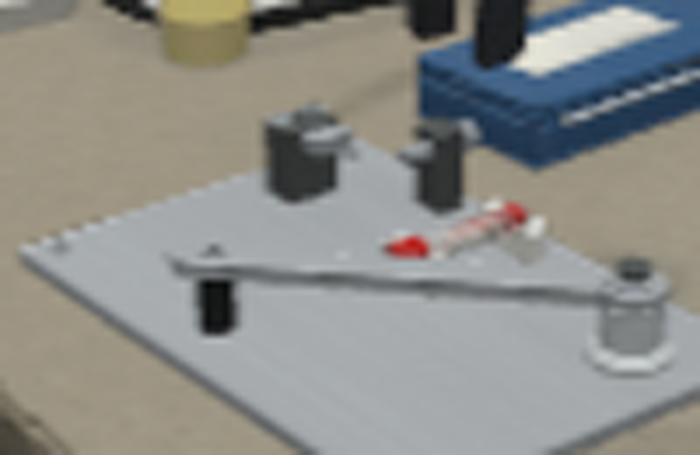

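```bash
crop=1; python3 - <<'E'
from h import *
from meas import H,Rh
import pickle
c=pickle.load(open('c6.pkl','rb'));A=lambda u,v,z:atz(c,(u,v),z)[:2]
L=lambda u,v,z:((A(u,v,z)-H)@Rh*1e3).round(1)
pv=A(160,215,.055);be=A(361,20.5,.047);print('pivot',pv,L(160,215,.055),'end bolt',be,np.linalg.norm(be-pv),'barang from holder y',np.arctan2(*(be-pv)[::-1])-np.pi/2-.1178)
print('screw tip',L(400,223.5,.0465),'tube ends',L(322.5,152,.026),L(322.5,250,.026),'rests',L(322.5,168,.034),L(322.5,240,.034))
print('corner screws',L(140,16,.011),L(507,18,.011),L(164,243,.011),L(480,244,.011))
print('R',Ro.from_matrix(c['R']).magnitude())
E
python3 plan.py .45 .1 .12 1.6885 4|head -2
```

```text
pivot [0.58069256 0.00849296] [  49.3 -107. ] end bolt [0.44582215 0.12429952] 0.17776722550082394 barang from holder y 0.7435015449071328
screw tip [57.3 55.4] tube ends [10.5  1.4] [86.1  1.8] rests [20.8  1.4] [74.6  1.7]
corner screws [ -83.8 -128.1] [-84.5 132. ] [  87.4 -129.2] [ 87.2 132.9]
R 2.9713153699738424
t 11.7 pos [0.5683 0.115  0.1177] ang 1.695 F [ 0.9  1.4 -0.3] open 0.352
err mm [-118.3  -15.     2.3] rot [-0.002 -0.003  0.006]
```

```bash
cat > bar.py <<'E'
from plan import *
from meas import H,Rh
import sys
yaw=.1178;p=np.array([49.6,-108.5])
def pose(th,s,off):
    u=np.array([-np.sin(th),np.cos(th)]);n=np.array([-np.cos(th),-np.sin(th)])
    return H+Rh@(p+s*u+off*n)/1e3, yaw+np.pi/2+th
def where():
    s=r.get_state();l=(s['tool_pos'][:2]-H)@Rh*1e3-p
    R=Ro.from_quat(s['eef_rot']).as_matrix();a=np.arctan2(R[1,0],R[0,0])-yaw-np.pi/2
    u=Rh@[-np.sin(a),np.cos(a)];f=s['contact_force']
    print('rel pivot',l.round(1),'z',(s['tool_pos'][2]*1e3).round(1),'r',np.hypot(*l).round(1),'jaw th',a.round(3),'F holder',(Rh.T@f[:2]).round(1),f[2].round(1),'ang of tcp',np.arctan2(-l[0],l[1]).round(3))
    print('th if contact offset 20:', (np.arctan2(-l[0],l[1])-np.arcsin(20/np.hypot(*l))).round(3))
if __name__=='__main__':
    a=[float(x) for x in sys.argv[1:]]
    where()
    if a:
        xy,g=pose(*a[:3]);print(xy,g);plan([*xy,a[3]],g,int(a[4]))
E
python3 bar.py .745 157 33 .11 8
```

```text
rel pivot [-1.000e-01  1.088e+02] z 117.7 r 108.8 jaw th 0.006 F holder [1.  1.3] -0.3 ang of tcp 0.001
th if contact offset 20: -0.184
[0.44045278 0.08408238] 2.4335963267948966
t 11.7 pos [0.5683 0.115  0.1177] ang 1.695 F [ 0.9  1.4 -0.3] open 0.352
err mm [-127.8  -31.    -7.7] rot [-0.001 -0.004 -0.739]
0 [ -1.9 -16.3   1. ] [-0.    -0.    -0.092]
1 [ -0.4 -16.4   1. ] [-0.    -0.    -0.092]
2 [  1.2 -16.4   1. ] [-0.    -0.    -0.092]
3 [  2.7 -16.2   1. ] [-0.    -0.    -0.092]
4 [  4.2 -15.9   1. ] [-0.    -0.    -0.092]
5 [  5.6 -15.5   1. ] [-0.    -0.    -0.092]
6 [  7.  -14.9   1. ] [-0.    -0.    -0.092]
7 [  8.4 -14.2   1. ] [-0.    -0.    -0.092]
```

play_rows(
  increments=[
    [0,-2,-16,0,0,0,-0.1],
    [0,0,-16,0,0,0,-0.1],
    [0,1,-16,0,0,0,-0.1],
    [0,3,-16,0,0,0,-0.1],
    [0,4,-16,0,0,0,-0.1],
    [0,6,-15,0,0,0,-0.1],
    [0,7,-15,0,0,0,-0.1],
    [0,4,-10,0,0,0,-0.05],
  ],
)

```text
clock: 12.7
tool_pos: [0.4437, 0.0798, 0.1136]
eef_rot: [0.329, 0.944, -0.001, -0.005]
contact_force: [0.2, 0.6, 0.1]
opening: 0.006
```

```bash
python3 bar.py .745 157 33 .08 4;python3 - <<'E'
from h import *
for n in('wrist','top','scene'):cv2.imwrite(f'pics/{n}7.png',r.snapshot(n)[:,:,::-1])
crop('pics/scene7.png',250,150,390,250,5,'pics/c7.png')
E
```

```text
rel pivot [-128.    88.4] z 113.6 r 155.6 jaw th 0.781 F holder [0.2 0.6] 0.1 ang of tcp 0.967
th if contact offset 20: 0.838
[0.44045278 0.08408238] 2.4335963267948966
t 12.7 pos [0.4437 0.0798 0.1136] ang 2.47 F [0.2 0.6 0.1] open 0.006
err mm [ -3.2   4.3 -33.6] rot [-0.005 -0.009  0.036]
0 [1.2 0.4 8.4] [-0.001 -0.002  0.009]
1 [1.2 0.4 8.4] [-0.001 -0.002  0.009]
2 [1.3 0.3 8.4] [-0.001 -0.002  0.009]
3 [1.3 0.3 8.4] [-0.001 -0.002  0.009]
```

View pics/wrist7.png

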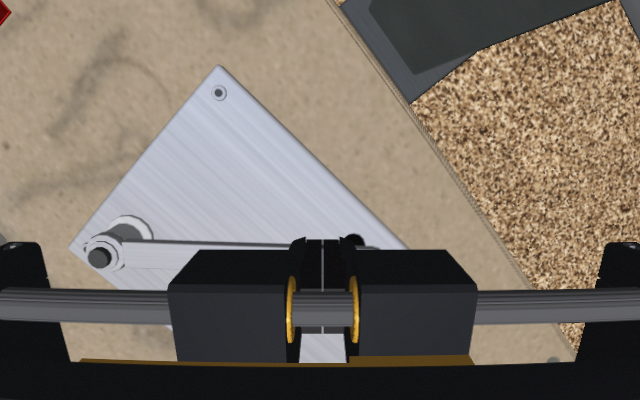

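View pics/c7.png

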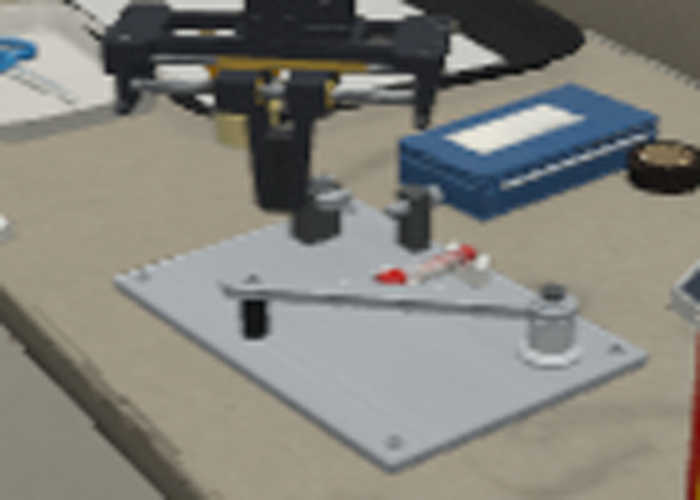

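play_rows(
  increments=[
    [0,2,0,15,0,0,0.01],
    [0,2,0,18,0,0,0.01],
    [0,1,0,18,0,0,0.01],
    [0,0,0,15,0,0,0],
    [0,0,0,10,0,0,0],
    [0,0,0,6,0,0,0],
    [0,0,0,0,0,0,0],
    [0,0,0,0,0,0,0],
  ],
)

```text
clock: 13.85
tool_pos: [0.4488, 0.0872, 0.029]
eef_rot: [0.349, 0.937, 0.004, -0.0]
contact_force: [-0.4, 0.4, 0.5]
opening: 0.003
```

```bash
python3 bar.py .6 157 20 .030 8;python3 - <<'E'
from h import *
for n in('wrist',):cv2.imwrite(f'pics/{n}8.png',r.snapshot(n)[:,:,::-1])
E
```

```text
rel pivot [-122.    95.2] z 29.0 r 154.7 jaw th 0.739 F holder [-0.4  0.4] 0.5 ang of tcp 0.908
th if contact offset 20: 0.779
[0.46285313 0.11215786] 2.2885963267948966
t 13.85 pos [0.4488 0.0872 0.029 ] ang 2.428 F [-0.4  0.4  0.5] open 0.003
err mm [14.  24.9  1. ] rot [ 0.006 -0.003  0.139]
0 [ 0.7  3.5 -0.1] [ 0.001 -0.     0.017]
1 [ 0.8  3.5 -0.1] [ 0.001 -0.     0.017]
2 [ 0.8  3.5 -0.1] [ 0.001 -0.     0.017]
3 [ 0.9  3.5 -0.1] [ 0.001 -0.     0.017]
4 [ 1.   3.4 -0.1] [ 0.001 -0.     0.017]
5 [ 1.   3.4 -0.1] [ 0.001 -0.     0.017]
6 [ 1.1  3.4 -0.1] [ 0.001 -0.     0.017]
7 [ 1.1  3.4 -0.1] [ 0.001 -0.     0.017]
```

View pics/wrist8.png

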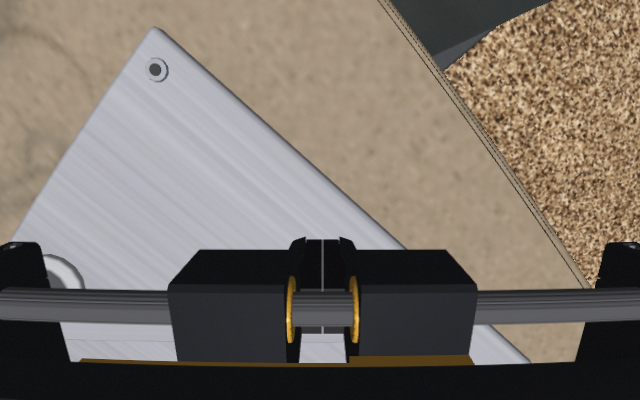

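play_rows(
  increments=[
    [0,1,4,0,0,0,0.01],
    [0,1,6,0,0,0,0.03],
    [0,1,8,0,0,0,0.05],
    [0,1,8,0,0,0,0.05],
    [0,1,8,0,0,0,0.05],
    [0,1,8,0,0,0,0.05],
    [0,1,6,0,0,0,0.04],
    [0,1,4,0,0,0,0.03],
  ],
)

```text
clock: 14.9
tool_pos: [0.4841, 0.1296, 0.0305]
eef_rot: [0.499, 0.867, 0.004, -0.001]
contact_force: [-0.6, -0.2, 0.0]
opening: 0.003
```

```bash
python3 bar.py .2 157 20 .030 8;python3 - <<'E'
from h import *
for n in('wrist','top'):cv2.imwrite(f'pics/{n}9.png',r.snapshot(n)[:,:,::-1])
crop('pics/top9.png',250,135,400,245,5,'pics/c9.png')
E
```

```text
rel pivot [-82.  133.1] z 30.5 r 156.3 jaw th 0.408 F holder [-0.6 -0.1] 0.0 ang of tcp 0.552
th if contact offset 20: 0.424
[0.51312551 0.14993846] 1.8885963267948964
t 14.9 pos [0.4841 0.1296 0.0305] ang 2.096 F [-0.6 -0.2  0. ] open 0.003
err mm [29.  20.4 -0.5] rot [ 0.005 -0.006  0.208]
0 [0.4 4.4 0.1] [ 0.001 -0.001  0.026]
1 [0.5 4.4 0.1] [ 0.001 -0.001  0.026]
2 [0.6 4.4 0.1] [ 0.001 -0.001  0.026]
3 [0.7 4.4 0.1] [ 0.001 -0.001  0.026]
4 [0.8 4.3 0.1] [ 0.001 -0.001  0.026]
5 [1.  4.3 0.1] [ 0.001 -0.001  0.026]
6 [1.1 4.3 0.1] [ 0.001 -0.001  0.026]
7 [1.2 4.3 0.1] [ 0.001 -0.001  0.026]
```

View pics/wrist9.png

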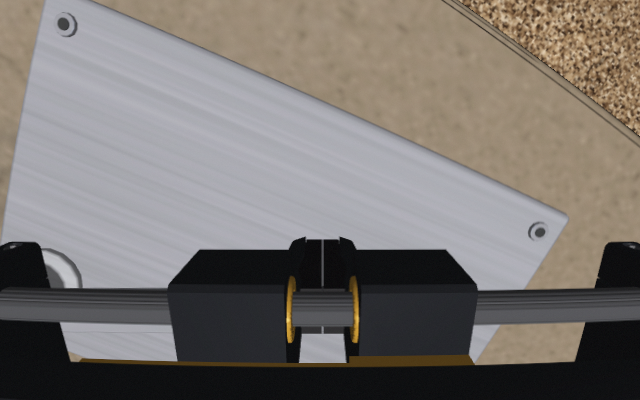

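View pics/c9.png

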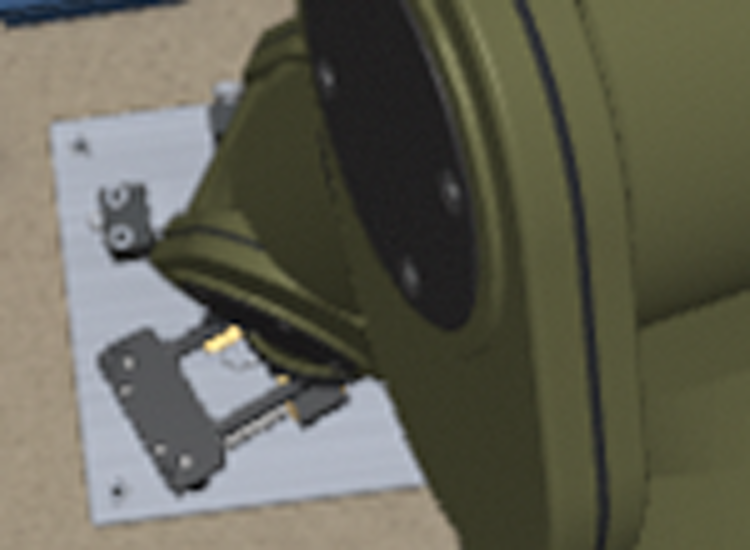

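play_rows(
  increments=[
    [0,0.5,4,0,0,0,0.025],
    [0,0.5,5,0,0,0,0.03],
    [0,0.5,5,0,0,0,0.03],
    [0,0.5,5,0,0,0,0.03],
    [0,0.5,5,0,0,0,0.03],
    [0,0.5,4,0,0,0,0.025],
    [0,0.5,2,0,0,0,0.015],
    [0,0,1,0,0,0,0],
  ],
)

```text
clock: 16.0
tool_pos: [0.5118, 0.1472, 0.0306]
eef_rot: [0.582, 0.814, 0.003, -0.002]
contact_force: [1.0, 0.5, -0.3]
opening: 0.005
```

```bash
python3 bar.py .15 157 20 .030 4
```

```text
rel pivot [-52.4 147.4] z 30.6 r 156.4 jaw th 0.212 F holder [1.1 0.4] -0.3 ang of tcp 0.342
th if contact offset 20: 0.213
[0.52035213 0.15316109] 1.8385963267948964
t 16.0 pos [0.5118 0.1472 0.0306] ang 1.9 F [ 1.   0.5 -0.3] open 0.005
err mm [ 8.5  5.9 -0.6] rot [ 0.004 -0.007  0.062]
0 [0.7 2.5 0.2] [ 0.001 -0.002  0.015]
1 [0.8 2.5 0.1] [ 0.001 -0.002  0.015]
2 [0.8 2.5 0.1] [ 0.001 -0.002  0.015]
3 [0.8 2.5 0.1] [ 0.001 -0.002  0.015]
```

play_rows(
  increments=[
    [0,0.5,2,0,0,0,0.015],
    [0,0.5,2,0,0,0,0.015],
    [0,0.5,2,0,0,0,0.015],
    [0,0.5,2,0,0,0,0.015],
    [0,0.5,2,0,0,0,0.015],
    [0,0.5,2,0,0,0,0.015],
    [0,0.5,2,0,0,0,0.015],
    [0,0,2,0,0,0,0.015],
  ],
)

```text
clock: 17.0
tool_pos: [0.5269, 0.1549, 0.0306]
eef_rot: [0.633, 0.775, 0.003, -0.002]
contact_force: [-0.4, 1.0, 0.4]
opening: 0.006
```

```bash
python3 bar.py .08 157 20 .030 4
```

```text
rel pivot [-36.6 153.2] z 30.6 r 157.5 jaw th 0.083 F holder [-0.3  1. ] 0.4 ang of tcp 0.234
th if contact offset 20: 0.107
[0.5307207 0.1570576] 1.7685963267948965
t 17.0 pos [0.5269 0.1549 0.0306] ang 1.772 F [-0.4  1.   0.4] open 0.006
err mm [ 3.8  2.2 -0.6] rot [ 0.002 -0.006  0.003]
0 [0.3 1.1 0.2] [ 0.001 -0.002  0.001]
1 [0.3 1.1 0.2] [ 0.001 -0.002  0.001]
2 [0.3 1.1 0.2] [ 0.001 -0.002  0.001]
3 [0.3 1.1 0.2] [ 0.001 -0.002  0.001]
```

play_rows(
  increments=[
    [0,0,1,0,0,0,0.008],
    [0,0,1,0,0,0,0.008],
    [0,0,1,0,0,0,0.008],
    [0,0,1,0,0,0,0.008],
    [0,0,1,0,0,0,0.008],
    [0,0,1,0,0,0,0.008],
    [0,0,1,0,0,0,0.008],
    [0,0,1,0,0,0,0.008],
  ],
)

```text
clock: 18.0
tool_pos: [0.5272, 0.1549, 0.0304]
eef_rot: [0.658, 0.753, -0.004, -0.005]
contact_force: [-5.3, -0.3, 5.5]
opening: 0.007
```

```bash
python3 bar.py; python3 - <<'E'
from h import *
for n in('wrist','scene'):cv2.imwrite(f'pics/{n}10.png',r.snapshot(n)[:,:,::-1])
crop('pics/scene10.png',270,160,390,240,6,'pics/c10.png')
E
```

```text
rel pivot [-36.2 153.1] z 30.4 r 157.4 jaw th 0.018 F holder [-5.3  0.3] 5.5 ang of tcp 0.232
th if contact offset 20: 0.105
```

View pics/wrist10.png

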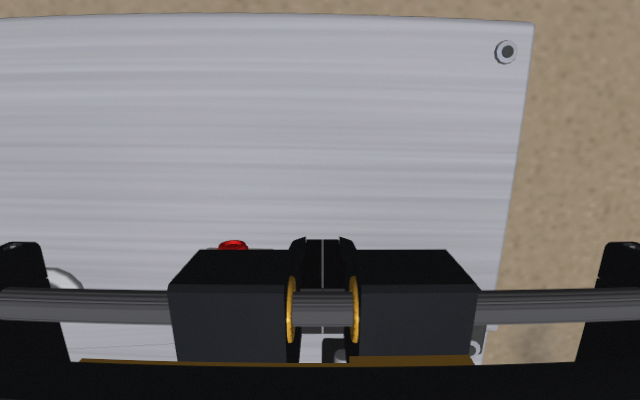

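View pics/c10.png

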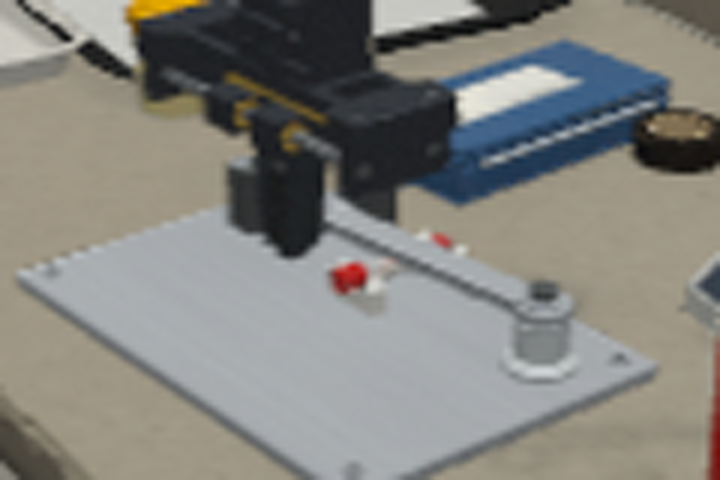

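play_rows(
  increments=[
    [0,0,1.5,-0.5,0,0,0],
    [0,0,1.5,0,0,0,0],
    [0,0,2,0,0,0,0],
    [0,0,2,0,0,0,0],
    [0,0,2,0,0,0,0],
    [0,0,2,0,0,0,0],
    [0,0,2,0,0,0,0],
    [0,0,1,0,0,0,0],
  ],
)

```text
clock: 19.1
tool_pos: [0.527, 0.1546, 0.0299]
eef_rot: [0.656, 0.754, -0.016, -0.012]
contact_force: [-5.1, -1.3, 4.2]
opening: 0.006
```

```bash
python3 bar.py;python3 plan.py .5272 .1549 .0304 1.6885|head -2
```

```text
rel pivot [-36.4 152.8] z 29.9 r 157.1 jaw th 0.021 F holder [-5.2 -0.6] 4.2 ang of tcp 0.234
th if contact offset 20: 0.106
t 19.1 pos [0.527  0.1546 0.0299] ang 1.709 F [-5.1 -1.3  4.2] open 0.006
err mm [0.2 0.3 0.5] rot [-0.039  0.003  0.021]
```

```bash
python3 - <<'E'
from h import *
s=r.get_state();print(s['contact_force'],s['moment'],s['qd'].round(3),s['joint_torque'].round(1),s['q'].round(3))
for n in('top','scene','wrist'):cv2.imwrite(f'pics/{n}11.png',r.snapshot(n)[:,:,::-1])
crop('pics/scene11.png',290,165,360,215,11,'pics/c11.png')
crop('pics/top11.png',250,135,350,215,7,'pics/c12.png')
s=r.get_state();print(s['contact_force'],s['moment'])
R=Ro.from_quat(s['eef_rot']).as_matrix();print(R.round(3))
E
```

```text
[-5.13538057 -1.26086486  4.17098503] [-0.06527523  0.92631003 -0.02430098] [ 0.006  0.005 -0.012 -0.014 -0.008  0.03   0.01 ] [  0.3 -52.3  -2.2  -8.7   0.3  -1.   -0.1] [-0.2    0.941 -0.283  1.883  0.551  0.434  0.822]
[-5.85655808 -1.36157862  4.21575328] [-0.10069883  1.09183515  0.0603185 ]
[[-0.138  0.99  -0.038]
 [ 0.99   0.138 -0.008]
 [-0.003 -0.039 -0.999]]
```

View pics/c11.png

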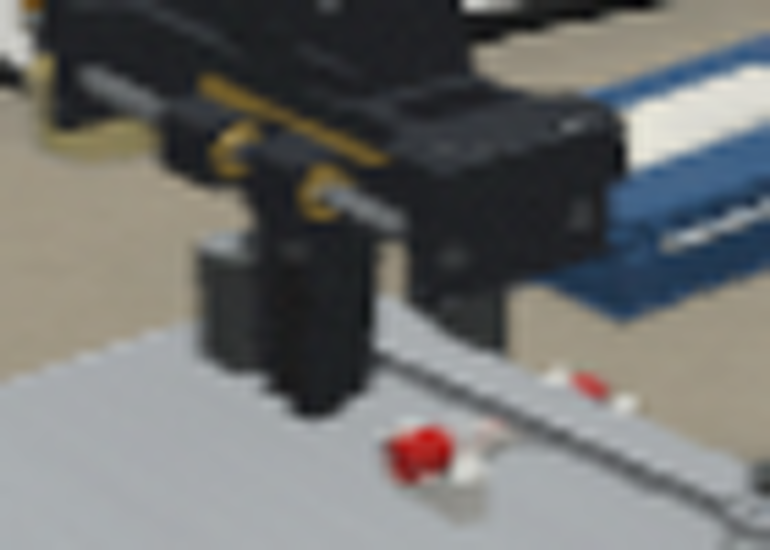

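View pics/c12.png

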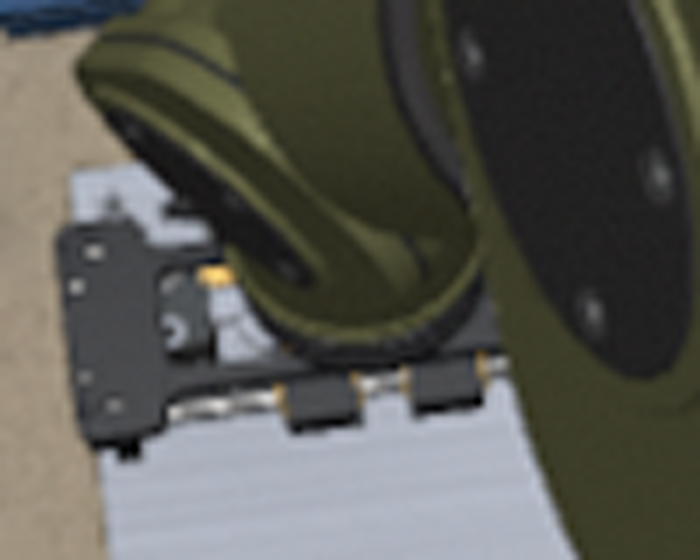

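play_rows(
  increments=[
    [0,0,1,-0.5,-0.01,0,0.002],
    [0,0,1.5,-0.5,-0.01,0,0.002],
    [0,0,2,-0.5,-0.01,0,0.002],
    [0,0,2,-0.5,-0.01,0,0.002],
    [0,0,2,-0.5,-0.01,0,0],
    [0,0,2,-0.5,-0.01,0,0],
    [0,0,2,-0.5,-0.01,0,0],
    [0,0,2,-0.5,-0.01,0,0],
  ],
)

```text
clock: 20.25
tool_pos: [0.528, 0.1546, 0.0295]
eef_rot: [0.658, 0.753, 0.004, 0.009]
contact_force: [-6.1, -0.6, 1.0]
opening: 0.006
```

```bash
python3 bar.py;python3 plan.py .5272 .1549 .0304 1.6885|head -2
```

```text
rel pivot [-35.5 152.8] z 29.5 r 156.9 jaw th 0.016 F holder [-6.2  0.1] 1.0 ang of tcp 0.228
th if contact offset 20: 0.101
t 20.25 pos [0.528  0.1546 0.0295] ang 1.704 F [-6.1 -0.6  1. ] open 0.006
err mm [-0.8  0.3  0.9] rot [0.018 0.008 0.016]
```

play_rows(
  increments=[
    [0,0,2,-0.3,-0.003,0,0.002],
    [0,0,2.5,-0.3,-0.003,0,0.002],
    [0,0,3,-0.3,-0.004,0,0],
    [0,0,3,-0.3,-0.005,0,0],
    [0,0,3,-0.3,-0.005,0,0],
    [0,0,3,-0.3,-0.005,0,0],
    [0,0,2.5,-0.3,-0.005,0,0],
    [0,0,2,-0.3,-0.005,0,0],
  ],
)

```text
clock: 21.25
tool_pos: [0.5306, 0.1551, 0.0295]
eef_rot: [0.657, 0.754, 0.003, 0.013]
contact_force: [-6.3, -0.6, 3.0]
opening: 0.003
```

```bash
python3 bar.py;python3 plan.py .5272 .1549 .0304 1.6885|head -2
```

```text
rel pivot [-32.9 153. ] z 29.5 r 156.5 jaw th 0.018 F holder [-6.3  0.2] 3.0 ang of tcp 0.212
th if contact offset 20: 0.083
t 21.25 pos [0.5306 0.1551 0.0295] ang 1.707 F [-6.3 -0.6  3. ] open 0.003
err mm [-3.4 -0.2  0.9] rot [0.022 0.015 0.019]
```

play_rows(
  increments=[
    [0,0,2.5,-0.5,-0.002,0.002,0.002],
    [0,0,3,-0.5,-0.002,0.002,0.002],
    [0,0,3,-0.5,-0.002,0.002,0.002],
    [0,0,3,-0.5,-0.002,0.002,0],
    [0,0,3,-0.5,-0.002,0,0],
    [0,0,3,-0.5,-0.002,0,0],
    [0,0,2.5,-0.5,-0.002,0,0],
    [0,0,2,-0.5,-0.002,0,0],
  ],
)

```text
clock: 22.25
tool_pos: [0.5426, 0.1577, 0.0309]
eef_rot: [0.659, 0.752, 0.004, 0.01]
contact_force: [-5.4, 0.4, -1.9]
opening: 0.006
```

```bash
python3 bar.py;python3 plan.py .5272 .1549 .0304 1.6885|head -2
```

```text
rel pivot [-20.6 154.1] z 30.9 r 155.5 jaw th 0.015 F holder [-5.3  1. ] -1.9 ang of tcp 0.133
th if contact offset 20: 0.004
t 22.25 pos [0.5426 0.1577 0.0309] ang 1.703 F [-5.4  0.4 -1.9] open 0.006
err mm [-15.4  -2.8  -0.5] rot [0.019 0.009 0.015]
```

play_rows(
  increments=[
    [0,0,1,0,0,0,0],
    [0,0,1.5,0,0,0,0],
    [0,0,1.5,0,0,0,0],
    [0,0,1.5,0,0,0,0],
    [0,0,1.5,0,0,0,0],
    [0,0,1.5,0,0,0,0],
    [0,0,2,0,0,0,0],
    [0,0,2,0,0,0,0],
  ],
)

```text
clock: 23.25
tool_pos: [0.5425, 0.1576, 0.031]
eef_rot: [0.658, 0.753, -0.007, 0.004]
contact_force: [-8.1, -0.6, 3.8]
opening: 0.006
```

```bash
python3 bar.py;python3 plan.py .5272 .1549 .0304 1.6885|head -2;python3 - <<'E'
from h import *
for n in('top','scene','wrist'):cv2.imwrite(f'pics/{n}13.png',r.snapshot(n)[:,:,::-1])
crop('pics/scene13.png',290,165,370,220,9,'pics/c13.png')
crop('pics/wrist13.png',220,220,480,370,3,'pics/c14.png')
E
```

```text
rel pivot [-20.8 154. ] z 31.0 r 155.4 jaw th 0.016 F holder [-8.1  0.3] 3.8 ang of tcp 0.134
th if contact offset 20: 0.005
t 23.25 pos [0.5425 0.1576 0.031 ] ang 1.705 F [-8.1 -0.6  3.8] open 0.006
err mm [-15.3  -2.7  -0.6] rot [-0.005  0.015  0.016]
```

View pics/c13.png

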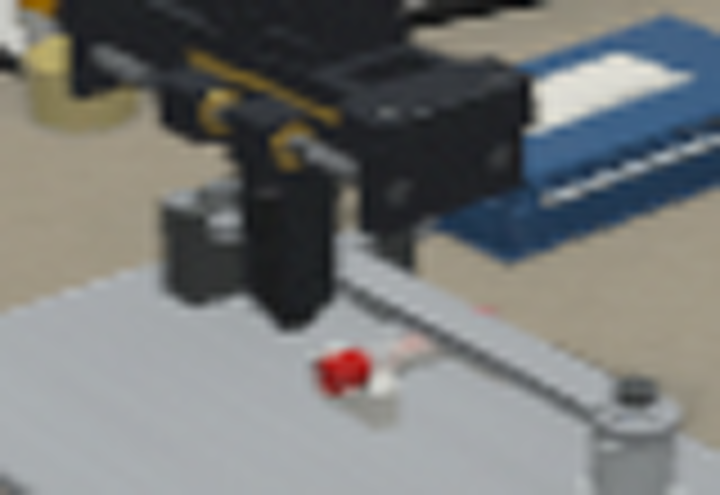

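View pics/c14.png

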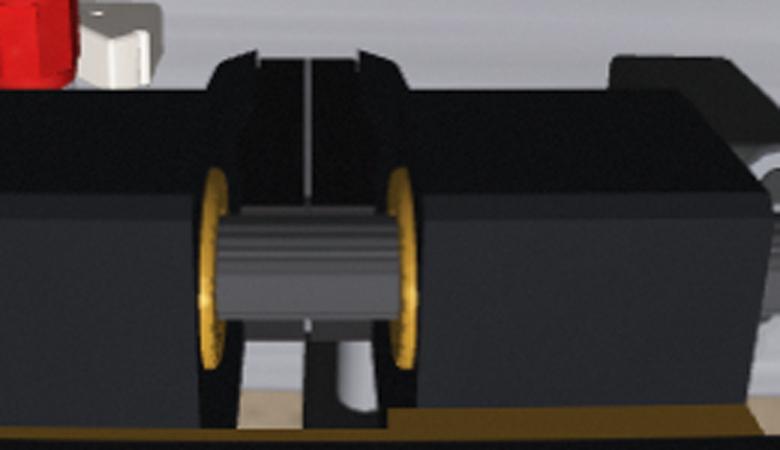

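play_rows(
  increments=[
    [0,0,2.3,-0.3,-0.004,0,0],
    [0,0,2.4,-0.3,-0.004,0,0],
    [0,0,2.4,-0.3,-0.004,0,0],
    [0,0,2.4,-0.3,-0.004,0,0],
    [0,0,2.4,-0.3,-0.004,0,0],
    [0,0,2.4,-0.3,-0.004,0,0],
    [0,0,2.4,-0.3,-0.004,0,0],
    [0,0,2.4,-0.3,-0.004,0,0],
  ],
)

```text
clock: 24.4
tool_pos: [0.5424, 0.1575, 0.0309]
eef_rot: [0.658, 0.753, -0.01, 0.006]
contact_force: [-7.9, -0.5, 0.8]
opening: 0.007
```

```bash
python3 bar.py;python3 plan.py .5272 .1549 .0304 1.6885|head -2
```

```text
rel pivot [-20.8 153.9] z 30.9 r 155.3 jaw th 0.018 F holder [-7.9  0.4] 0.8 ang of tcp 0.134
th if contact offset 20: 0.005
t 24.4 pos [0.5424 0.1575 0.0309] ang 1.707 F [-7.9 -0.5  0.8] open 0.007
err mm [-15.2  -2.6  -0.5] rot [-0.008  0.022  0.018]
```

play_rows(
  increments=[
    [0,0,2.8,-0.3,-0.005,0.002,0],
    [0,0,3,-0.3,-0.005,0.002,0],
    [0,0,3,-0.3,-0.005,0.002,0],
    [0,0,3,-0.3,-0.005,0.002,0],
    [0,0,3,-0.3,-0.005,0,0],
    [0,0,3,-0.3,-0.005,0,0],
    [0,0,3,-0.3,-0.005,0,0],
    [0,0,3,-0.3,-0.005,0,0],
  ],
)

```text
clock: 25.4
tool_pos: [0.5424, 0.1574, 0.0309]
eef_rot: [0.657, 0.754, -0.012, 0.005]
contact_force: [-9.5, -0.1, 3.6]
opening: 0.008
```

```bash
python3 bar.py;python3 plan.py .5272 .1549 .0304 1.6885|head -2
```

```text
rel pivot [-20.8 153.9] z 30.9 r 155.3 jaw th 0.02 F holder [-9.4  1.1] 3.6 ang of tcp 0.135
th if contact offset 20: 0.005
t 25.4 pos [0.5424 0.1574 0.0309] ang 1.709 F [-9.5 -0.1  3.6] open 0.008
err mm [-15.2  -2.5  -0.5] rot [-0.012  0.023  0.02 ]
```

play_rows(
  increments=[
    [0,0,3.2,-0.4,-0.006,0,0],
    [0,0,3.2,-0.4,-0.006,0,0],
    [0,0,3.2,-0.4,-0.006,0,0],
    [0,0,3.2,-0.4,-0.006,0,0],
    [0,0,3.2,-0.4,-0.006,0,0],
    [0,0,3.2,-0.4,-0.006,0,0],
    [0,0,3.2,-0.4,-0.006,0,0],
    [0,0,3.2,-0.4,-0.006,0,0],
  ],
)

```text
clock: 26.4
tool_pos: [0.5424, 0.1573, 0.0308]
eef_rot: [0.656, 0.755, -0.015, 0.009]
contact_force: [-8.9, 0.8, 2.3]
opening: 0.005
```

play_rows(
  increments=[
    [0,0,3.2,-0.4,-0.006,0,0],
    [0,0,3.2,-0.4,-0.006,0,0],
    [0,0,3.2,-0.4,-0.006,0,0],
    [0,0,3.2,-0.4,-0.006,0,0],
    [0,0,3.2,-0.4,-0.006,0,0],
    [0,0,3.2,-0.4,-0.006,0,0],
    [0,0,3.2,-0.4,-0.006,0,0],
    [0,0,3.2,-0.4,-0.006,0,0],
  ],
)

```text
clock: 27.4
tool_pos: [0.5424, 0.1571, 0.0307]
eef_rot: [0.655, 0.756, -0.018, 0.013]
contact_force: [-9.9, -0.4, 2.4]
opening: 0.005
```

Steady at 9–10 N for about two seconds, with the position unmoved. Now back off and rise.

play_rows(
  increments=[
    [0,0,-1,0,0,0,0],
    [0,0,-3,0,0,0,0],
    [0,0,-6,0,0,0,0],
    [0,0,-8,0,0,0,0],
    [0,0,-8,0,0,0,0],
    [0,0,-5,0,0,0,0],
    [0,0,0,-5,0,0,0],
    [0,0,0,-15,0,0,0],
  ],
)

```text
clock: 28.4
tool_pos: [0.514, 0.1543, 0.0524]
eef_rot: [0.655, 0.755, -0.014, 0.015]
contact_force: [-0.3, -0.3, -0.2]
opening: 0.006
```

play_rows(
  increments=[
    [0,0,0,-25,0,0,0],
    [0,0,-20,-25,0,0,0],
    [0,0,-20,-25,0,0,0],
    [0,0,-20,-25,0,0,0],
    [0,0,-15,-25,0,0,0],
    [0,0,0,-20,0,0,0],
    [0,0,0,0,0,0,0],
    [0,0,0,0,0,0,0],
  ],
)

```text
clock: 29.4
tool_pos: [0.4401, 0.1502, 0.2093]
eef_rot: [0.656, 0.755, -0.009, 0.018]
contact_force: [0.7, 0.6, -0.1]
opening: 0.005
```

```bash
python3 bar.py; python3 - <<'E'
from h import *
import pickle
pickle.dump(r.get_calibration('wrist'),open('c15.pkl','wb'))
for n in('wrist','top','scene'):cv2.imwrite(f'pics/{n}15.png',r.snapshot(n)[:,:,::-1])
crop('pics/scene15.png',270,160,390,240,6,'pics/c15.png')
crop('pics/top15.png',250,135,400,245,5,'pics/c16.png')
E
```

```text
rel pivot [-123.3  158.7] z 209.3 r 201.0 jaw th 0.022 F holder [0.7 0.5] -0.1 ang of tcp 0.661
th if contact offset 20: 0.561
```

View pics/wrist15.png

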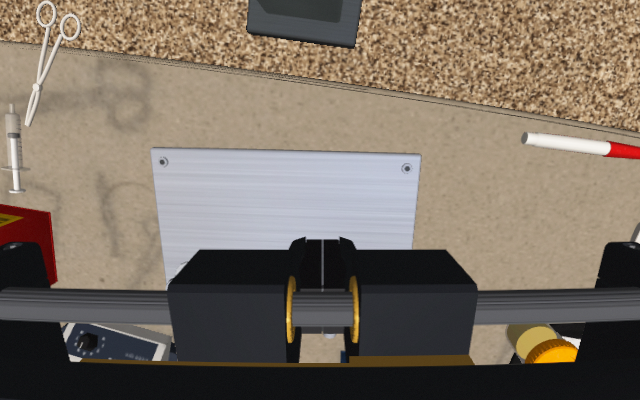

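View pics/c15.png

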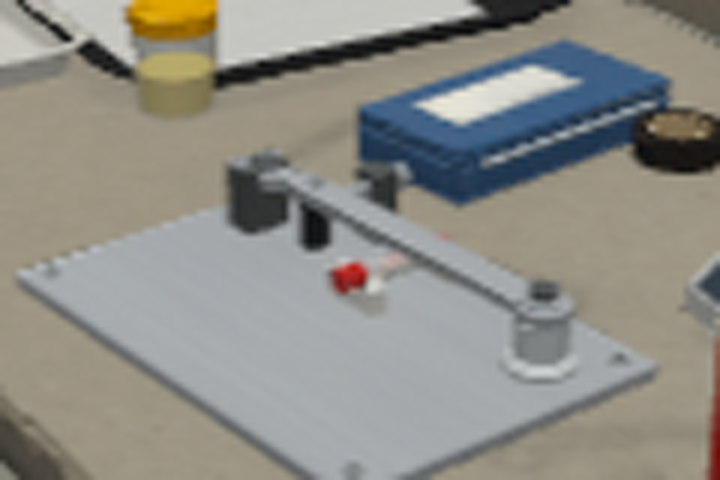

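View pics/c16.png

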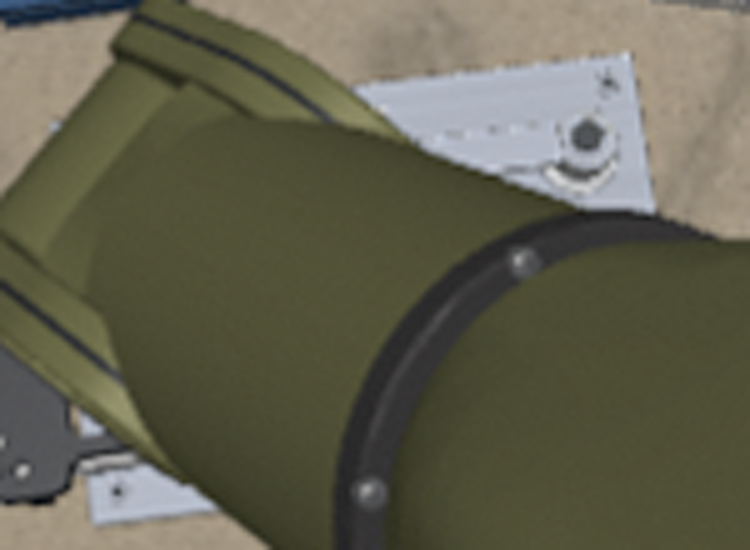

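play_rows(
  increments=[
    [0,35,0,0,0,0,0],
    [0,40,0,0,0,0,0],
    [0,40,0,0,0,0,0],
    [0,40,0,0,0,0,0],
    [0,40,0,0,0,0,0],
    [0,40,0,0,0,0,0],
    [0,30,0,0,0,0,0],
    [0,0,0,0,0,0,0],
  ],
)

```text
clock: 30.55
tool_pos: [0.4008, 0.4176, 0.1895]
eef_rot: [0.657, 0.754, -0.016, 0.017]
contact_force: [0.2, -0.2, 0.1]
opening: 0.001
```

```bash
python3 - <<'E'
from h import *
for n in('top','wrist'):cv2.imwrite(f'pics/{n}17.png',r.snapshot(n)[:,:,::-1])
crop('pics/top17.png',250,135,400,245,5,'pics/c17.png')
E
```

```text
(no output)
```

View pics/c17.png

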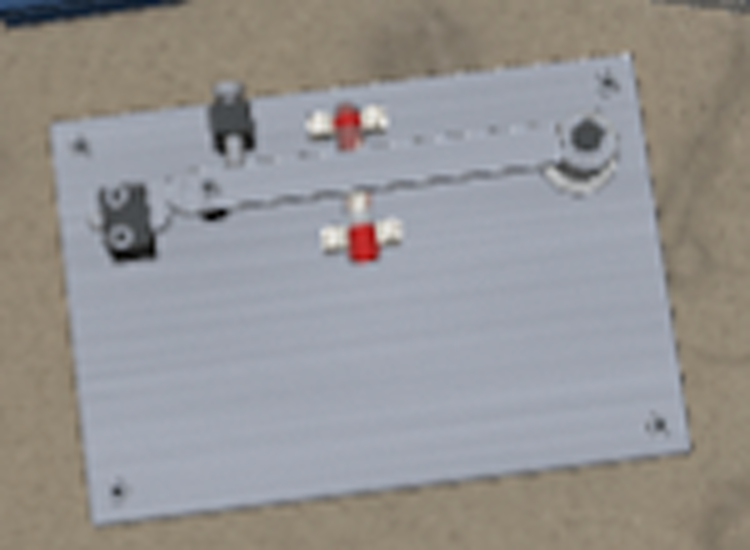

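View pics/top17.png

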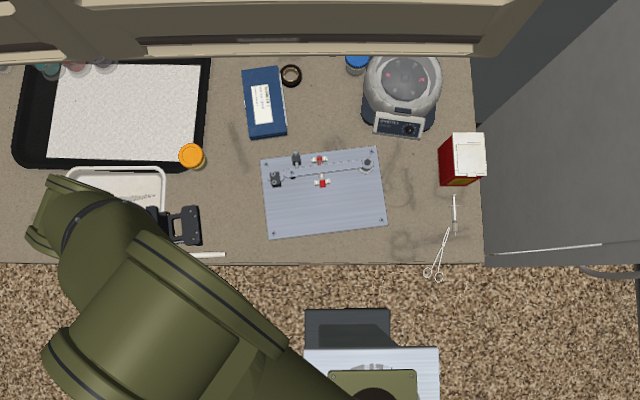

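The picture shows the bar over the tube. Its edge touches the screw end at crop (235,160), and the tube lies centred across both rests at (347,125) and (362,240). The screw tip is at the same pixel as before, and the robot is clear.

```bash
python3 - <<'E'
from h import *
print(r.finish_job())
E
```

```text
the job is handed in; nothing more can be done
None
```

The tube is lying across the two V rests and the bar is closed over it, resting against the stop screw. The job is handed in; the robot's clock read about 30.7 s.

- **Tube:** I gripped it at its middle, laid it across both rests and let go. In the last pictures it sits centred on the two rests under the bar.
- **Closing the bar:** I pushed the bar with the shut fingers through the catch until it stopped. The catch resisted with about 6 N in the readings.
- **Pressing:** I held the bar against the screw for over 2 s. The readings at the end of each second were 9.5, 8.9 and 9.9 N, so slightly under 10 N on average. Readings came only at the end of each move, so peaks in between were not seen. No reading of the push passed 10 N, and the bar did not move while pressed.
- **Last checks:** After I let go and backed away, the bar stayed against the screw and the screw end was at the same pixel as at the start. The cup and the syringe looked unmoved. The arm hid part of the marker in the last top picture, but its visible end was where it had been.
- **Disagreements:** The wrist and top cameras differed by 1 to 3 mm on where the holder is. While I pushed at the catch, the tool tilted by about 0.04 rad with up to 5.5 N of vertical force. I corrected this with small counter-moves; up to about 4 N of vertical force remained during the press.

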